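Nest the forge pots in the leaning stand

ROBOT

A 6-joint arm with a two-finger parallel gripper is mounted at the origin on the work surface. World frame = base frame: x ahead of the robot, y to its left, z up, the work surface at z = 0. Lengths are in m, angles in degrees, forces in N, time in s.
With the tool pointing down it reaches from about 0.325 to 1 m from the base axis. Payload 5.1 kg.
Tool frame: the origin (TCP) lies between the finger pads; the fingertips stand 25 mm ahead of it and the grasp point (between the pads) lies 6 mm ahead of it; z points along the fingers, x is the direction in which the jaws open and shut, and the axes are right-handed (so a half turn about z gives the same grasp; the last joint's range is limited). The gripper opens to 85 mm and grips with 20 to 120 N. Pads are 22 mm wide; open, the fingers measure 114 mm over their backs; the gripper's body (76 mm by 85 mm) begins 54 mm behind the grasp point. The pads swing forward as they close: fully open they stand 13 mm farther back than shut.
Start: joints at [59.324, 7.093, 94.555, -0, 78.352, -4.733], TCP at [0.284, 0.584, 0.256] pointing down, gripper open.
Joint ranges: [-149.61, 149.61], [-58.7, 133.49], [1.44, 155.28], [-77.14, 257.14], [18.33, 153.61], [-166.67, 166.67]. Speed limits (degrees/s): [147.25, 147.25, 180, 180, 180, 180].

INTERFACE

Orientations are given as a 3x3 rotation matrix whose columns are the frame's x, y, z axes.
In Python, from station import observe, grab_frame, sign_off, spot_in gives the robot as it stands. The module is installed in compiled form; this text tells all that it offers.
- The arm moves only by the tool servo_tool, never from a script. Its argument "moves" is a list of rows, each a list of 2 entries, a list of its own where there are three numbers: the shift along the tool's x, y, z in cm, then the turn, a rotation vector about the tool's x, y, z in rad. In form: [[[dx, dy, dz], [rx, ry, rz]], ...]. A call has 1 to 8 rows; each row is the pose to reach, as a shift and turn from the pose measured when the call began, along the tool's axes at that moment; what a row does not reach only later rows make up. A row lasts 1/10 s, in which the tool goes at most 50 mm and 8.59 degrees, less where a joint would pass 70% of its speed; a pose out of reach is approached as far as the arm can. A call with a gripper value outside its range is refused whole. "claw" is the gripper's target within -1 to 1 (shut at 1, half-way at 0, fully open at -1), set as the call begins (left out, the last holds). The fingers move at their own pace and stop on an object; "newtons" is the grip in N (left out, the last holds). Time passes only in rows, so rows that repeat a pose let the fingers close. It gives the time, the measured TCP pose, the force and the opening at its end, in the units of the state.
- observe(): the state, without advancing time (a new reading comes with each control period).
- grab_frame(name): name is "scene" or "top"; returns a dict with "pixels" (400x640x3 uint8, red, green, blue), "mtx" (3x3 intrinsics, pixels), "dist_coeffs" ([k1, k2, p1, p2, k3] as OpenCV has them; the pictures are not rectified), "T" (4x4, takes a point from camera to world coordinates). Camera axes: x right, y down, z forward; pixel columns grow to the right and rows downward; lengths in m; the calibration is good to about 2 mm. A picture is of the moment at which its call begins. There is no depth.
- sign_off(): hands the job in, once; it reports no verdict.
Trained networks look in the newest picture that a camera, given by its name, has taken for a name from the list of things; names that differ only in an ending like _2 or _b are one class to them, and where a whole thing is asked for, a point or a joint stands for the part that bears it (a point fixed in the world has none). Each returns a list of dicts, best first, with "conf" (0 to 1); they miss things now and then, are a little off and sometimes report something else, mostly with a low value. They report only what shows in the picture. A call takes as long as a camera call. They do not tell look-alikes from the thing itself.
- spot_in(camera, label): "at" ([x, y, z] in m, in the coordinates of the camera as it stood for that picture, good to about 4 mm: the middle of the surface that is visible of it).
The state is a dict: "time_s": time; "joint_pos": joint angles; "qd": joint speeds; "joint_efforts": joint torques, N m; "eef_pos": TCP position; "ee_rot": TCP orientation; "wrist_force": force on the tool from outside, world axes, zero at the start; "moment": the same for the moment, N m; "finger_gap": opening from 0.0 (shut) to 1.0 (fully open).
Only numpy, scipy, OpenCV 4.12 (cv2) and the standard library are available. Lean on these libraries where they do the work, as an engineer would, in place of code of your own. Each camera call takes 0.05 s, during which the arm holds its last target. There are 200 camera calls.

TASK

Somebody put the smallest pot straight into the big leaning pot on the green stand. Nest the three pots properly: the middle pot fully home in the big one and the smallest fully home in the middle one, each flat on the floor of the next. Set the pots down rather than dropping them, and leave everything else on the bench where it is.

Things in the scene. Friction and masses are not known exactly. Their poses are not given: they have to be found in the camera images.
- large_pot: Largest pot: dark steel, fixed on the green stand, leaning 25 deg. Outside dia 116 mm at rim, 104 at base, 90 tall along its axis; floor 5 thick; inside dia 108 at mouth, 96 at floor. No ear. Origin: centre of its underside. z: its axis, out through the mouth, which looks up and roughly back to the robot. x: towards the high side of its rim, away from the robot.
- large_mouth (a point): Centre of the large pot's mouth, in the plane of its rim, 90 mm from its origin along its z. Axes as the large pot.
- medium_pot: Middle pot: loose, bright steel with a yellow ear, standing upright and empty on the bench. Origin: centre of its underside; z out through the mouth, x towards its ear. About 240 g. Home in the large pot it rests on that pot's floor (underside 5 mm along z from that pot's origin), rims level.
- medium_centre (a point): Centre of the middle pot, on its axis, 42.5 mm above its underside. Axes as medium_pot. Outside dia 96 mm at rim, 86 at base, 85 tall without the ear; wall 4, floor 5 thick; inside dia 88 at mouth, 78 at floor.
- medium_ear (a point): Centre of the middle pot's ear: a flat yellow tab rising straight up (along z) from the rim at one side, 10 mm thick along x (radial), 32 wide along y, 50 high. It lies x = 46 mm, z = 67.5 mm from medium_centre. Axes as medium_pot.
- small_pot: Smallest pot: loose, copper with a red ear; at the start it stands on the large pot's floor, leaning with it, against the low side of its wall. Origin: centre of its underside; z out through the mouth, x towards its ear. About 160 g. Home in the middle pot it rests on that pot's floor (underside 5 mm above that pot's underside), rims level.
- small_centre (a point): Centre of the smallest pot, on its axis, 40 mm above its underside. Axes as small_pot. Outside dia 76 mm at rim, 68 at base, 80 tall without the ear; wall 4, floor 5 thick.
- small_ear (a point): Centre of the smallest pot's ear: a flat red tab rising along z from the rim at one side, 10 mm thick along x (radial), 32 wide along y, 50 high. It lies x = 36 mm, z = 65 mm from small_centre. Axes as small_pot.
- chisel: Bystander: dark steel cold chisel, 155 mm long, 20 mm high, lying between the pots. Origin: under its middle.
- hammer: Bystander: forge hammer lying flat, 305 mm long along its x, head 110 mm across, 36 mm high. Origin: under its middle.
- tongs: Bystander: forge tongs lying flat, about 390 mm long, 24 mm high. Origin: under its middle.
- firebrick: Bystander: buff brick 115 x 225 x 64 mm. Origin: under its middle.
- oil_bottle: Bystander: blue bottle 72 mm across, 170 mm tall. Origin: under its middle.
- wire_brush: Bystander: wire brush 180 mm long, 38 mm high. Origin: under its middle.
There are look-alikes about, which are no part of the job. Leave any purple look-alike of the medium_pot alone.

How it is judged:
By the outcome, as a careful person would: the job done as asked, in the order asked, and still so for the second after the job is handed in, with the robot touching nothing.
It also fails if it takes over 64 s, if anything falls off the work surface, if the arm or the gripper's body presses on something with over 40 N, if the wrist force passes 120 N, or if a joint passes its speed limit or range.

## Working session

There is one attempt and no reset: what is moved stays moved. The work goes in short steps, Python scripts to look and compute and a tool call to move; the robot and the scene stay as the last step left them, time stands still between calls to the robot, and variables do not carry over. Pictures are saved under pics/ and viewed, about 8 in all and at most 12, crops included, and the job is handed in when it is done.

Besides the shell and the picture viewer there is one more tool, called by a JSON object that holds its "method" and its "body", one argument or row to a line. servo_tool: Moves the arm, as the interface text tells. Its arguments: {"type":"object","properties":{"moves":{"type":"array","items":{"type":"array"}},"claw":{"type":"number"},"newtons":{"type":"number"}},"required":["moves"]}

```bash
mkdir -p pics; ls; python3 - <<'E'
from station import *
import cv2,numpy as np
for c in ["scene","top"]:
    f=grab_frame(c); cv2.imwrite(f"pics/{c}0.png",f["pixels"][...,::-1])
    T=np.array(f["T"]); print(c,T.round(3).tolist(),np.array(f["mtx"]).round(1).tolist())
    for l in ["large_pot","large_mouth","medium_pot","medium_ear","small_pot","small_ear","chisel"]:
        for d in spot_in(c,l): print(l,round(d["conf"],2),(T@np.r_[d["at"],1])[:3].round(4))
o=observe();print(o)
E
```

```text
pics
scene [[-0.696, 0.435, -0.571, 1.503], [0.718, 0.447, -0.534, 0.852], [0.023, -0.782, -0.623, 1.09], [0.0, 0.0, 0.0, 1.0]] [[480.2, 0.0, 321.8], [0.0, 480.2, 208.2], [0.0, 0.0, 1.0]]
large_pot 0.73 [0.6486 0.1804 0.0963]
large_mouth 0.68 [0.6104 0.1545 0.1292]
large_mouth 0.65 [0.6514 0.183  0.0925]
large_mouth 0.27 [0.6704 0.0213 0.012 ]
large_mouth 0.15 [0.6984 0.4328 0.0958]
medium_pot 0.61 [ 0.5805 -0.1301  0.0626]
medium_pot 0.55 [ 0.4621 -0.2136  0.0652]
medium_ear 0.68 [ 0.4619 -0.2128  0.0626]
small_pot 0.49 [0.6075 0.1617 0.135 ]
small_ear 0.69 [0.6119 0.1575 0.129 ]
chisel 0.66 [0.6656 0.0189 0.0115]
top [[0.054, -0.977, 0.204, 0.34], [-0.999, -0.053, 0.013, 0.016], [-0.002, -0.204, -0.979, 1.483], [0.0, 0.0, 0.0, 1.0]] [[481.2, 0.0, 314.0], [0.0, 481.2, 203.0], [0.0, 0.0, 1.0]]
large_pot 0.64 [ 0.5675 -0.3857  0.0274]
large_pot 0.57 [0.6235 0.1572 0.082 ]
large_mouth 0.97 [0.6251 0.163  0.079 ]
medium_pot 0.82 [ 0.584  -0.1365  0.0112]
medium_pot 0.77 [ 0.4345 -0.2532  0.0095]
medium_ear 0.79 [ 0.4361 -0.2477  0.0092]
medium_ear 0.64 [ 0.5827 -0.1376  0.0069]
small_po
[... 223 characters left out ...]
1,  4.87617252e-05,
        7.83518995e+01, -4.73190263e+00]), 'qd': array([-0.01618369,  0.08229186,  0.04548791, -0.11541887,  0.07509941,
       -0.06976876]), 'joint_efforts': array([-2.31771000e-04, -4.23552990e+01, -3.65734899e+01, -1.16204245e-05,
        2.45486735e-04, -8.52914070e-06]), 'eef_pos': array([0.28438684, 0.58447821, 0.25634537]), 'ee_rot': array([[ 4.37495542e-01,  8.99220580e-01,  1.49907670e-05],
       [ 8.99220579e-01, -4.37495542e-01,  2.69051233e-05],
       [ 3.07520343e-05,  1.70913473e-06, -1.00000000e+00]]), 'wrist_force': array([-0.47744404, -0.35608206, -0.45895716]), 'moment': array([ 0.03388131, -0.0157745 , -0.00766708]), 'finger_gap': 0.9975273752860749}
```

View pics/scene0.png

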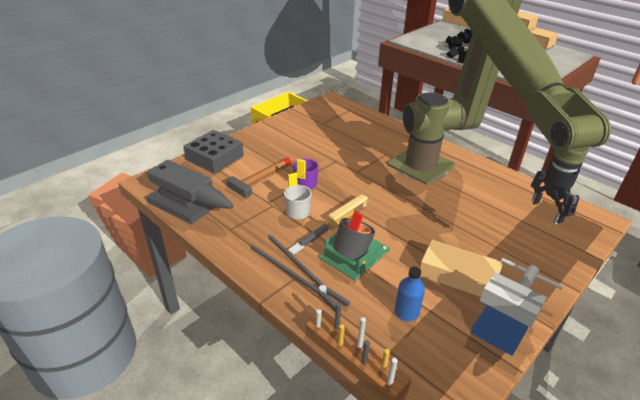

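View pics/top0.png

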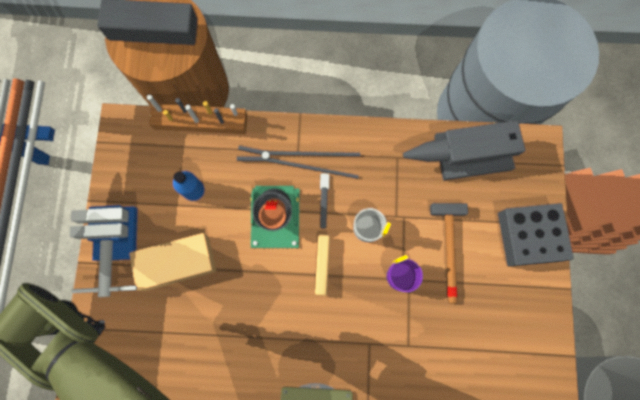

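The two middle-pot candidates are the bright steel one (top 369,226; scene 297,202) and the purple one (top 404,275; scene 305,174). The steel one fits the description and the purple one is the look-alike. I'll confirm it in enlarged crops.

```bash
python3 - <<'E'
import cv2,numpy as np
s=cv2.imread("pics/scene0.png");t=cv2.imread("pics/top0.png")
c=lambda i,x,y,w,h:cv2.resize(i[y:y+h,x:x+w],(400,300),interpolation=cv2.INTER_CUBIC)
a=np.vstack([np.hstack([c(s,310,195,100,75),c(s,260,150,100,75)]),np.hstack([c(t,220,175,100,75),c(t,330,195,100,75)])])
cv2.imwrite("pics/crop1.png",a)
E
```

```text
(no output)
```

View pics/crop1.png

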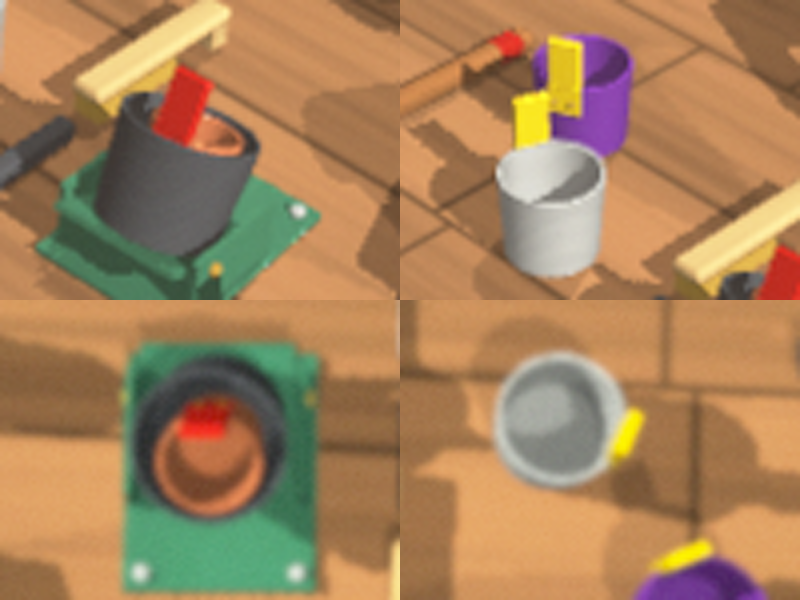

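The crops confirm the steel pot (scene 297,202): its yellow ear points to −y and slightly −x. The purple one is separate. The small pot stands in the dark pot, with its red ear on the side away from the robot. Next I'll fit silhouettes in both cameras.

```bash
cat > fit.py <<'E'
import cv2,numpy as np
from scipy.optimize import minimize
from scipy.spatial.transform import Rotation as R
th=np.linspace(0,2*np.pi,48,endpoint=False); C=np.c_[np.cos(th),np.sin(th)]
def frus(rt,rb,h): return np.vstack([np.c_[C*rt,np.full(48,h)],np.c_[C*rb,np.zeros(48)]])
def box(c,d): return np.array([[c[0]+a*d[0]/2,c[1]+b*d[1]/2,c[2]+e*d[2]/2] for a in(-1,1) for b in(-1,1) for e in(-1,1)])
LARGE=frus(.058,.052,.09); MED=frus(.048,.043,.085); SM=frus(.038,.034,.08)
MEAR=box((.046,0,.110),(.01,.032,.05)); SEAR=box((.036,0,.105),(.01,.032,.05))
S=8
def proj(P,f):
    Ti=np.linalg.inv(np.array(f["T"])); rv,_=cv2.Rodrigues(Ti[:3,:3])
    return cv2.projectPoints(P,rv,Ti[:3,3],np.array(f["mtx"]),np.array(f["dist_coeffs"]))[0][:,0]
def render(polys,win):
    x,y,w,h=win; m=np.zeros((h*S,w*S),np.uint8)
    for p in polys:
        q=cv2.convexHull(((p-[x,y]+.5)*S).astype(np.float32)).round().astype(np.int32); cv2.fillConvexPoly(m,q,1)
    return cv2.resize(m.astype(np.float32),(w,h),interpolation=cv2.INTER_AREA)
def mask(f,win,fn):
    x,y,w,h=win; im=f["pixels"][y:y+h,x:x+w]; hsv=cv2.cvtColor(np.ascontiguousarray(im),cv2.COLOR_RGB2HSV).astype(int)
    return fn(hsv[...,0],hsv[...,1],hsv[...,2])
def red(h,s,v): return (((h<4)|(h>175))&(s>190)).astype(np.float32)
def yel(h,s,v): return ((h>24)&(h<35)&(s>190)).astype(np.float32)
def gray(h,s,v): return (s<50).astype(np.float32)
def dark(h,s,v): return ((s<75)&(v<110)).astype(np.float32)
def biggest(m):
    n,l,st,_=cv2.connectedComponentsWithStats((m>0).astype(np.uint8)); 
    return (l==1+np.argmax(st[1:,4])).astype(np.float32) if n>1 else m*0
def hull(m):
    p=cv2.findNonZero(biggest(m).astype(np.uint8)); o=np.zeros(m.shape,np.uint8); cv2.fillConvexPoly(o,cv2.convexHull(p),1); return o.astype(np.float32)
def fit(cost,x0,scale):
    x0=np.array(x0,float); sx=np.vstack([x0]+[x0+np.eye(len(x0))[i]*scale[i] for i in range(len(x0))])
    r=minimize(cost,x0,method="Nelder-Mead",options=dict(initial_simplex=sx,xatol=1e-4,fatol=.05,maxiter=600)); return r.x,r.fun
def lrot(yaw): return R.from_euler("z",yaw,degrees=True).as_matrix()@R.from_euler("y",-25,degrees=True).as_matrix()
E
python3 - <<'E'
from fit import *
from station import *
F={c:grab_frame(c) for c in("scene","top")}
# medium
W={"scene":(275,170,50,55),"top":(340,195,60,55)}
gm={c:hull(mask(F[c],W[c],gray)) for c in F}; ym={c:biggest(mask(F[c],W[c],yel)) for c in F}
print({c:(gm[c].sum(),ym[c].sum()) for c in F})
def cm(p,full=False):
    r=R.from_euler("z",p[2],degrees=True).as_matrix(); e=0;o=[]
    for c in F:
        a=render([proj(MED@r.T+[p[0],p[1],0],F[c])],W[c]); b=render([proj(MEAR@r.T+[p[0],p[1],0],F[c])],W[c])
        if c=="scene": b=b*(1-a)
        a2=np.clip(a-(b if c=="top" else 0),0,1)
        e1=np.abs(a-gm[c]).sum() if c=="scene" else (np.abs(a-gm[c])*(1-b)*(1-ym[c])).sum()
        e2=np.abs(b-ym[c]).sum(); e+=e1+e2; o.append((round(float(e1)),round(float(e2))))
    return o if full else e
best=min((fit(cm,[.585,-.137,y],[.01,.01,15]) for y in(-60,-90,-120)),key=lambda t:t[1]); print("med",best[0].round(4),best[1],cm(best[0],1))
# large
W2={"scene":(320,195,75,75),"top":(240,175,70,65)}
dm={c:hull(mask(F[c],W2[c],dark)) for c in F}; rm={c:biggest(mask(F[c],W2[c],red)) for c in F}
print({c:(dm[c].sum(),rm[c].sum()) for c in F})
def cl(p,full=False):
    r=lrot(p[3]); o=[]
    for c in F: o.append(float(np.abs(render([proj(LARGE@r.T+p[:3],F[c])],W2[c])-dm[c]).sum()))
    return o if full else sum(o)
L=min((fit(cl,[.645,.165,.03,y],[.01,.01,.01,10]) for y in(-20,0,20)),key=lambda t:t[1]); print("large",L[0].round(4),L[1],cl(L[0],1))
p=L[0]; r=lrot(p[3])
def cs(q,full=False):
    o=[]; rr=r@R.from_euler("z",q[0],degrees=True).as_matrix(); t=p[:3]+r@[q[1],q[2],.005]
    for c in F:
        b=render([proj(SEAR@rr.T+t,F[c])],W2[c]); o.append(float(np.abs(b-rm[c]).sum()))
    return o if full else sum(o)
s=min((fit(cs,[y,-.014,0],[10,.005,.005]) for y in(-40,0,40)),key=lambda t:t[1]); print("small yaw",s[0].round(4),s[1],cs(s[0],1))
q=s[0]; print("fixed offs",[ (y,round(cs([y,-.014,0]))) for y in range(-40,41,10)])
vis=[]
for c,(x,y,w,h) in (("scene",(255,165,140,105)),("top",(230,165,180,90))):
    k=5 if c=="scene" else 4; im=cv2.resize(F[c]["pixels"][y:y+h,x:x+w][...,::-1],None,fx=k,fy=k,interpolation=cv2.INTER_CUBIC)
    rz=R.from_euler("z",best[0][2],degrees=True).as_matrix(); tm=[best[0][0],best[0][1],0]; rr=r@R.from_euler("z",q[0],degrees=True).as_matrix(); ts=p[:3]+r@[q[1],q[2],.005]
    for P,rt,t,col in((LARGE,r,p[:3],(255,0,255)),(MED,rz,tm,(255,0,0)),(MEAR,rz,tm,(0,0,0)),(SEAR,rr,ts,(255,255,0)),(SM[:48],rr,ts,(0,255,0))):
        P2=((proj(P@rt.T+t,F[c])-[x,y]+.5)*k-.5).round().astype(np.int32)
        for a in([P2[:48],P2[48:]] if len(P2)>48 else [cv2.convexHull(P2)]): 
            cv2.polylines(im,[a],True,col,1)
    vis.append(im)
cv2.imwrite("pics/fit_s.png",vis[0]); cv2.imwrite("pics/fit_t.png",vis[1])
E
```

```text
{'scene': (np.float32(795.0), np.float32(131.0)), 'top': (np.float32(848.0), np.float32(37.0))}
med [   0.5794   -0.1331 -114.0775] 171.18212890625 [(37, 62), (42, 31)]
{'scene': (np.float32(1353.0), np.float32(151.0)), 'top': (np.float32(1316.0), np.float32(60.0))}
large [0.632  0.1573 0.032  4.2844] 206.578125 [130.625, 75.953125]
small yaw [-2.25693e+01 -9.70000e-03  1.39000e-02] 54.71875 [19.234375, 35.484375]
fixed offs [(-40, 315), (-30, 256), (-20, 182), (-10, 105), (0, 72), (10, 118), (20, 208), (30, 300), (40, 383)]
```

View pics/fit_s.png

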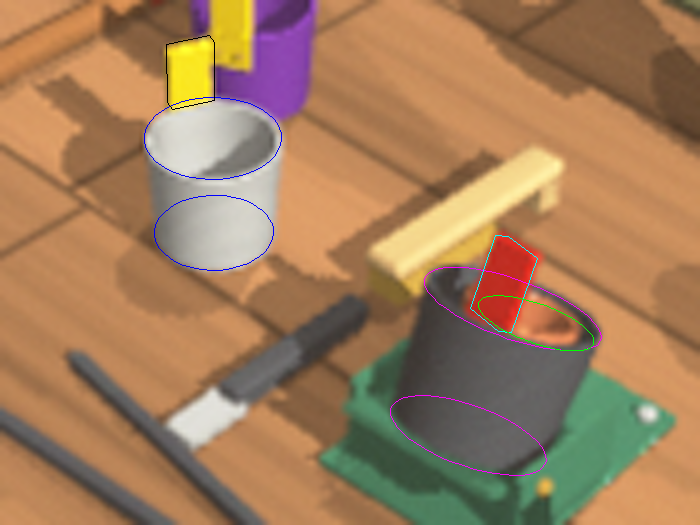

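View pics/fit_t.png

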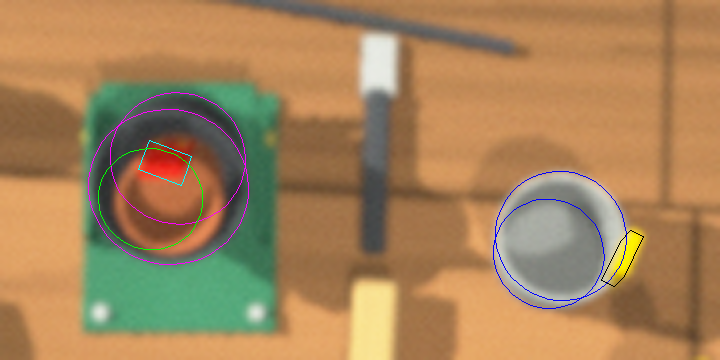

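The medium fit looks right. The large-pot fit is rough, and the copper rim sits about 15 crop pixels right of the fitted circle. I'll refine large and small together, tying the small pot to the low wall.

```bash
cat > joint.py <<'E'
from fit import *
from station import *
F={c:grab_frame(c) for c in("scene","top")}
W2={"scene":(320,195,75,75),"top":(240,175,70,65)}
raw={c:biggest(mask(F[c],W2[c],dark)) for c in F}
op={c:biggest(cv2.morphologyEx(raw[c],cv2.MORPH_OPEN,np.ones((3,3)))) for c in F}
dm={c:hull(op[c]) for c in F}; rm={c:biggest(mask(F[c],W2[c],red)) for c in F}
cop={c:hull((dm[c]>0)&(mask(F[c],W2[c],lambda h,s,v:(s>100))>0)) for c in F}
def ren(p,c):
    r=lrot(p[3]); rr=r@R.from_euler("z",p[4],degrees=True).as_matrix(); t=p[:3]+r@[-.014,0,.005]
    return (render([proj(LARGE@r.T+p[:3],F[c])],W2[c]),render([proj(SEAR@rr.T+t,F[c])],W2[c]),render([proj(SM[:48]@rr.T+t,F[c])],W2[c]))
def cl(p,full=False):
    o=[]
    for c in F:
        a,b,s=ren(p,c); o+=[float((np.abs(a-dm[c])*(1-rm[c])).sum()),float(np.abs(b-rm[c]).sum())]
        if c=="top": o.append(float((np.abs(s-cop[c])*(1-rm[c])*(1-b)).sum()))
    return o if full else sum(o)
L=min((fit(cl,[.635,.16,.03,y,z],[.01,.01,.01,8,8]) for y in(-8,0,8) for z in(-10,10)),key=lambda t:t[1])
print("large",L[0].round(4),np.round(cl(L[0],1)))
vis=[]
for c in F:
    x,y,w,h=W2[c]; k=5; im=cv2.resize(F[c]["pixels"][y:y+h,x:x+w][...,::-1],None,fx=k,fy=k,interpolation=cv2.INTER_CUBIC)
    for m,col in[(dm[c],(0,255,255)),(rm[c],(255,255,255)),(cop[c],(0,255,0))]+[(a,col) for a,col in zip(ren(L[0],c),((255,0,255),(255,0,0),(255,255,0)))]:
        cs,_=cv2.findContours((cv2.resize(m,None,fx=k,fy=k)>.5).astype(np.uint8),cv2.RETR_EXTERNAL,cv2.CHAIN_APPROX_NONE); cv2.drawContours(im,cs,-1,col,1)
    vis.append(cv2.copyMakeBorder(im,0,375-h*k,0,375-w*k,cv2.BORDER_CONSTANT))
cv2.imwrite("pics/joint.png",np.hstack(vis))
E
python3 joint.py
```

```text
large [ 0.635   0.1604  0.0344 10.1674 -0.3185] [128.  39. 161.  28. 139.]
```

View pics/joint.png

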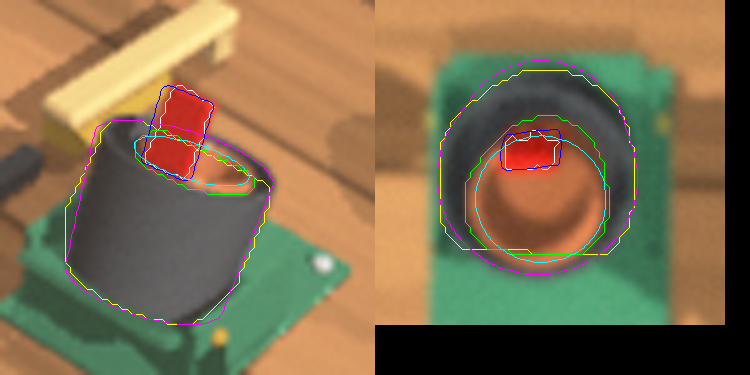

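The joint fit follows the outlines well (rim, base and red ear within about 1 px). Only the yaw is weak, so I'll check it against the stand's bolts and fix it.

```bash
cat > j2.py <<'E'
exec(open("joint.py").read().split("vis=[]")[0].split("L=min")[0])
import sys
f=F["top"]; im=f["pixels"][225:260,240:310].astype(int); m=(im.min(2)>150).astype(np.uint8)
n,l,st,ce=cv2.connectedComponentsWithStats(m); T=np.array(f["T"]); P=[]
for i in range(1,n):
    if st[i,4]>4:
        u=cv2.undistortPoints(np.array([[ce[i]+[240,225]]]),np.array(f["mtx"]),np.array(f["dist_coeffs"]))[0,0]
        d=T[:3,:3]@[u[0],u[1],1]; P.append(T[:3,3]+d*(.02-T[2,3])/d[2]); print(st[i,4],ce[i]+[240,225],P[-1].round(4))
# weights: use only above the chopped rows of the top mask
cut=int((250/5)) ; 
_cl=cl
def cl(p,full=False):
    o=[]
    for c in F:
        a,b,s=ren(p,c); w=np.ones_like(a)
        if c=="top": w[44:]=0
        o+=[float((np.abs(a-dm[c])*(1-rm[c])*w).sum()),float(np.abs(b-rm[c]).sum())]
    return o if full else sum(o)
for yaw in(None,0,3,6,10):
    if yaw is None: L=fit(cl,[.635,.16,.034,5,0],[.01,.01,.01,8,8]); x=L[0]
    else:
        g=lambda q:cl([q[0],q[1],q[2],yaw,q[3]]); L=fit(g,[.635,.16,.034,0],[.006,.006,.006,8]); x=np.r_[L[0][:3],yaw,L[0][3]]
    print(x.round(4),np.round(cl(x,1)),round(L[1]), "mouth",(x[:3]+lrot(x[3])@[0,0,.09]).round(4),"ear",(x[:3]+lrot(x[3])@(np.array([-.014,0,.005])+R.from_euler('z',x[4],degrees=True).apply([.036,0,.105]))).round(4))
E
python3 j2.py
```

```text
16 [254.5 242.5] [0.5124 0.2093 0.02  ]
15 [293.6 242.6] [0.5185 0.0902 0.02  ]
[ 0.6328  0.1594  0.0326  7.5609 -1.3089] [149.  36.  50.  32.] 266 mouth [0.5951 0.1543 0.1141] ear [0.6066 0.155  0.1416]
[0.6324 0.1549 0.032  0.     4.1029] [145.  38.  54.  36.] 273 mouth [0.5943 0.1549 0.1136] ear [0.6057 0.1574 0.1409]
[ 0.632   0.157   0.0318  3.     -0.5049] [149.  33.  43.  37.] 261 mouth [0.594  0.155  0.1134] ear [0.6055 0.1553 0.1408]
[ 0.6322  0.1583  0.0314  6.     -0.5473] [148.  36.  42.  35.] 262 mouth [0.5944 0.1543 0.113 ] ear [0.6058 0.1552 0.1404]
[ 0.6319  0.1603  0.0321 10.     -0.7859] [156.  37.  43.  33.] 270 mouth [0.5944 0.1537 0.1136] ear [0.6058 0.1552 0.1411]
```

Stand yaw is 2.9°, which agrees with the fit. I'm using large origin (.632,.157,.032) with yaw 3, and small ear centre (.6055,.1555,.141), also yaw about 3.

```bash
cat > h.py <<'E'
from fit import *
from station import *
np.set_printoptions(suppress=True)
LR=lrot(3); LO=np.array([.632,.157,.032])
def tool(zdir,xdir):
    z=np.array(zdir,float); z/=np.linalg.norm(z); x=np.array(xdir,float); x-=z*(x@z); x/=np.linalg.norm(x); return np.c_[x,np.cross(z,x),z]
TL=tool(-LR[:,2],LR[:,0])          # tool aligned with large pot
def down(yaw): return tool([0,0,-1],[np.cos(np.radians(yaw)),np.sin(np.radians(yaw)),0])
def rel(seq,o=None):
    """seq of (grasp point, R): prints each relative to current pose"""
    o=o or observe(); p,r=np.array(o["eef_pos"]),np.array(o["ee_rot"])
    for g,t in seq:
        q=np.array(g)-.006*t[:,2]
        print(((r.T@(q-p))*100).round(2).tolist(),R.from_matrix(r.T@t).as_rotvec().round(3).tolist())
def st():
    o=observe(); g=o["eef_pos"]+.006*o["ee_rot"][:,2]
    print("t",round(o["time_s"],2),"grasp",g.round(4),"F",o["wrist_force"].round(1),"gap",round(o["finger_gap"],3),"q",o["joint_pos"].round(1)); return o
E
python3 - <<'E'
from h import *
ear=np.array([.6055,.1555,.141]); z=LR[:,2]
rel([(ear+.1*z,TL),(ear,TL)])
E
```

```text
[-26.69, 43.72, 1.93] [-0.232, 0.394, 1.048]
[-24.65, 47.42, 10.99] [-0.232, 0.394, 1.048]
```

{"method": "servo_tool", "body": {
  "moves": [
    [[-26.69,43.72,1.93],[-0.232,0.394,1.048]],
    [[-26.69,43.72,1.93],[-0.232,0.394,1.048]],
    [[-26.69,43.72,1.93],[-0.232,0.394,1.048]],
    [[-26.69,43.72,1.93],[-0.232,0.394,1.048]],
    [[-26.69,43.72,1.93],[-0.232,0.394,1.048]],
    [[-26.69,43.72,1.93],[-0.232,0.394,1.048]],
    [[-26.69,43.72,1.93],[-0.232,0.394,1.048]],
    [[-26.69,43.72,1.93],[-0.232,0.394,1.048]]
  ],
  "claw": 0,
  "newtons": 50
}}

```text
time_s: 1.9
eef_pos: [0.5004, 0.2462, 0.2414]
ee_rot: [[0.904, 0.049, 0.424], [0.044, -0.999, 0.022], [0.424, -0.001, -0.905]]
wrist_force: [0.9, 0.2, 0.2]
finger_gap: 0.497
```

```bash
python3 - <<'E'
from h import *
ear=np.array([.6055,.1555,.141]); z=LR[:,2]
st(); rel([(ear+.1*z,TL),(ear,TL)])
E
```

```text
t 1.9 grasp [0.5029 0.2464 0.236 ] F [0.9 0.2 0.2] gap 0.497 q [ 24.8 -16.2 120.2 -11.4  53.   27. ]
[4.87, 9.59, 2.75] [0.0, -0.002, -0.004]
[4.85, 9.59, 12.75] [0.0, -0.002, -0.004]
```

{"method": "servo_tool", "body": {
  "moves": [
    [[4.86,9.59,2.75],[0,0,0]],
    [[4.86,9.59,2.75],[0,0,0]],
    [[4.86,9.59,2.75],[0,0,0]],
    [[4.86,9.59,2.75],[0,0,0]],
    [[4.86,9.59,5],[0,0,0]],
    [[4.86,9.59,7],[0,0,0]],
    [[4.86,9.59,8],[0,0,0]],
    [[4.86,9.59,8],[0,0,0]]
  ]
}}

```text
time_s: 2.7
eef_pos: [0.5818, 0.1551, 0.1874]
ee_rot: [[0.906, 0.05, 0.421], [0.045, -0.999, 0.022], [0.421, -0.001, -0.907]]
wrist_force: [-0.8, -0.4, -0.3]
finger_gap: 0.5
```

```bash
python3 - <<'E'
from h import *
ear=np.array([.6055,.1555,.141])
o=st(); rel([(ear,TL)])
f=grab_frame("scene");im=f["pixels"][150:270,290:450][...,::-1]
f2=grab_frame("top");i2=f2["pixels"][150:270,200:360][...,::-1]
for l in("small_ear",):
  for c,g in(("scene",f),("top",f2)):
    for d in spot_in(c,l): print(c,d["conf"],(np.array(g["T"])@np.r_[d["at"],1])[:3].round(4))
cv2.imwrite("pics/app.png",cv2.resize(np.hstack([im,i2]),None,fx=2.5,fy=2.5,interpolation=cv2.INTER_CUBIC))
E
```

```text
t 2.7 grasp [0.5843 0.1552 0.182 ] F [-0.8 -0.4 -0.3] gap 0.5 q [ 11.3  -7.9 118.6  -4.9  44.7  11.2]
[0.2, 0.08, 4.61] [0.0, 0.002, -0.003]
scene 0.54 [0.6114 0.1597 0.1252]
scene 0.46 [0.6487 0.1818 0.0969]
top 0.73 [0.6078 0.1403 0.075 ]
```

View pics/app.png

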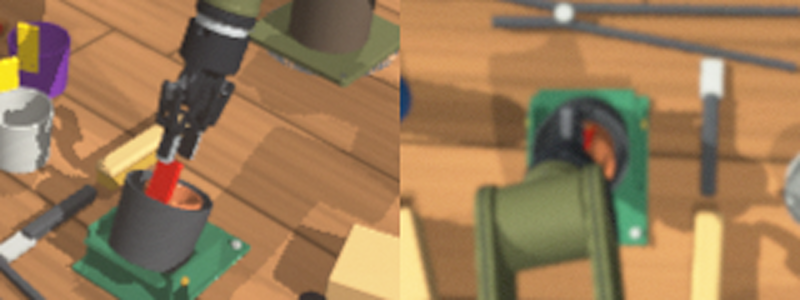

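The fingers straddle the red ear (scene crop 165,170) along the pot's axis. Next I descend, grip and draw the pot out along the axis.

{"method": "servo_tool", "body": {
  "moves": [
    [[0.2,0.08,2],[0,0,0]],
    [[0.2,0.08,3.5],[0,0,0]],
    [[0.2,0.08,4.3],[0,0,0]],
    [[0.2,0.08,4.3],[0,0,0]]
  ]
}}

```text
time_s: 3.3
eef_pos: [0.603, 0.1552, 0.1521]
ee_rot: [[0.904, 0.049, 0.424], [0.044, -0.999, 0.022], [0.425, -0.002, -0.905]]
wrist_force: [0.2, -0.3, -0.0]
finger_gap: 0.508
```

{"method": "servo_tool", "body": {
  "moves": [
    [[0,0,0],[0,0,0]],
    [[0,0,0],[0,0,0]],
    [[0,0,0],[0,0,0]],
    [[0,0,0],[0,0,0]],
    [[0,0,0],[0,0,0]]
  ],
  "claw": 1
}}

```text
time_s: 3.8
eef_pos: [0.6032, 0.1553, 0.1532]
ee_rot: [[0.904, 0.05, 0.425], [0.044, -0.999, 0.023], [0.426, -0.002, -0.905]]
wrist_force: [-3.6, -1.3, 6.0]
finger_gap: 0.111
```

{"method": "servo_tool", "body": {
  "moves": [
    [[0,0,-0.5],[0,0,0]],
    [[0,0,-1],[0,0,0]],
    [[0,0,-2],[0,0,0]],
    [[0,0,-3],[0,0,0]],
    [[0,0,-3],[0,0,0]]
  ]
}}

```text
time_s: 4.3
eef_pos: [0.591, 0.1548, 0.1828]
ee_rot: [[0.902, 0.05, 0.428], [0.044, -0.999, 0.023], [0.429, -0.002, -0.903]]
wrist_force: [-0.2, 0.5, -1.0]
finger_gap: 0.11
```

```bash
python3 - <<'E'
from h import *
o=st()
E
```

```text
t 4.3 grasp [0.5936 0.155  0.1774] F [-0.2  0.5 -1. ] gap 0.11 q [ 11.   -6.6 118.   -4.9  43.5  11. ]
```

The grip holds (gap 0.11 ≈ 10 mm). Next I clear the mouth, then compute the park pose.

{"method": "servo_tool", "body": {
  "moves": [
    [[0,0,-3],[0,0,0]],
    [[0,0,-6],[0,0,0]],
    [[0,0,-9.5],[0,0,0]],
    [[0,0,-9.5],[0,0,0]]
  ]
}}

```text
time_s: 4.7
eef_pos: [0.5517, 0.1532, 0.2754]
ee_rot: [[0.898, 0.05, 0.438], [0.043, -0.999, 0.026], [0.439, -0.004, -0.899]]
wrist_force: [0.2, -0.4, -0.1]
finger_gap: 0.109
```

```bash
python3 - <<'E'
from h import *
o=st()
print("held offset", (LR.T@(np.array([.6057,.1554,.1478])-LO)).round(4))
rel([([.456,.152,.22],down(3)),([.456,.152,.14],down(3))],o)
E
```

```text
t 4.7 grasp [0.5543 0.1534 0.27  ] F [ 0.2 -0.4 -0.1] gap 0.109 q [ 11.8 -17.  117.7  -4.6  53.6  10.8]
held offset [ 0.0251 -0.0002  0.1161]
[-10.76, -0.34, 0.24] [-0.003, -0.454, -0.003]
[-14.27, -0.31, 7.43] [-0.003, -0.454, -0.003]
```

{"method": "servo_tool", "body": {
  "moves": [
    [[-10.76,-0.34,0.24],[-0.003,-0.454,-0.003]],
    [[-10.76,-0.34,0.24],[-0.003,-0.454,-0.003]],
    [[-10.76,-0.34,0.24],[-0.003,-0.454,-0.003]],
    [[-10.76,-0.34,0.24],[-0.003,-0.454,-0.003]],
    [[-14.27,-0.31,7.43],[-0.003,-0.454,-0.003]],
    [[-14.27,-0.31,7.43],[-0.003,-0.454,-0.003]],
    [[-14.27,-0.31,7.43],[-0.003,-0.454,-0.003]]
  ]
}}

```text
time_s: 5.4
eef_pos: [0.4533, 0.1513, 0.1411]
ee_rot: [[0.999, 0.052, -0.006], [0.052, -0.999, -0.002], [-0.006, 0.001, -1.0]]
wrist_force: [-0.8, -0.4, -2.1]
finger_gap: 0.107
```

```bash
python3 - <<'E'
from h import *
f=grab_frame("scene"); f2=grab_frame("top")
o=st()
rel([([.456,.152,.111],down(3))],o)
cv2.imwrite("pics/held.png",cv2.resize(f["pixels"][110:290,290:530][...,::-1],None,fx=3,fy=3,interpolation=cv2.INTER_CUBIC))
E
```

```text
t 5.5 grasp [0.4567 0.152  0.1406] F [-0.1 -1.1 -0.8] gap 0.111 q [ 12.   -9.3 121.7  -0.   67.5   9. ]
[-0.07, -0.0, 2.96] [-0.0, -0.002, 0.0]
```

View pics/held.png

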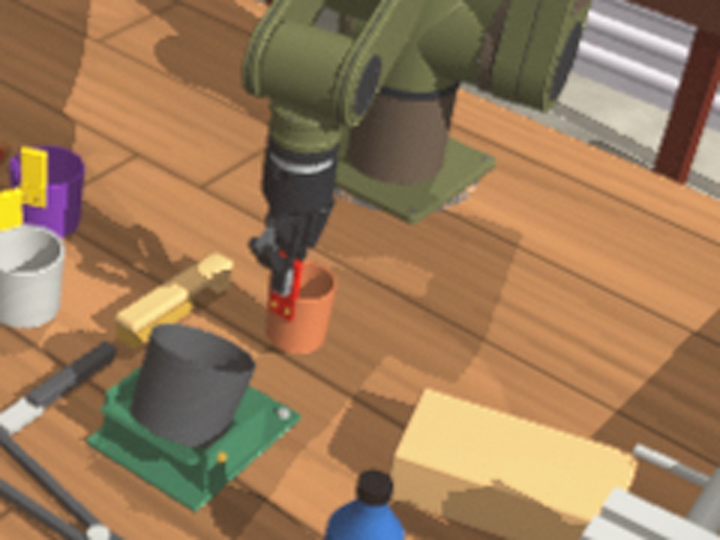

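The copper pot hangs upright from its ear (crop 300,310) over clear bench, and the big pot is empty. I'm lowering it gently.

{"method": "servo_tool", "body": {
  "moves": [
    [[0,0,1],[0,0,0]],
    [[0,0,2],[0,0,0]],
    [[0,0,2.4],[0,0,0]],
    [[0,0,2.5],[0,0,0]],
    [[0,0,2.6],[0,0,0]]
  ]
}}

```text
time_s: 6.0
eef_pos: [0.4569, 0.1521, 0.1207]
ee_rot: [[0.999, 0.052, 0.003], [0.052, -0.999, 0.001], [0.003, -0.0, -1.0]]
wrist_force: [-0.1, 0.1, -1.0]
finger_gap: 0.111
```

{"method": "servo_tool", "body": {
  "moves": [
    [[0,0,0.1],[0,0,0]],
    [[0,0,0.2],[0,0,0]]
  ]
}}

```text
time_s: 6.2
eef_pos: [0.4571, 0.1521, 0.119]
ee_rot: [[0.999, 0.052, 0.003], [0.052, -0.999, 0.001], [0.003, -0.0, -1.0]]
wrist_force: [1.0, -1.0, -1.4]
finger_gap: 0.107
```

{"method": "servo_tool", "body": {
  "moves": [
    [[0,0,0.1],[0,0,0]],
    [[0,0,0.2],[0,0,0]]
  ]
}}

```text
time_s: 6.4
eef_pos: [0.4573, 0.1522, 0.1171]
ee_rot: [[0.999, 0.052, 0.004], [0.052, -0.999, 0.001], [0.004, -0.001, -1.0]]
wrist_force: [-0.2, 0.5, -1.0]
finger_gap: 0.109
```

```bash
python3 - <<'E'
from h import *
o=st()
E
```

```text
t 6.4 grasp [0.4573 0.1522 0.1111] F [-0.2  0.5 -1. ] gap 0.109 q [ 12.   -7.1 122.8  -0.   64.    9. ]
```

{"method": "servo_tool", "body": {
  "moves": [
    [[0,0,0.1],[0,0,0]],
    [[0,0,0.15],[0,0,0]]
  ]
}}

```text
time_s: 6.6
eef_pos: [0.4572, 0.1522, 0.1154]
ee_rot: [[0.999, 0.052, 0.004], [0.052, -0.999, 0.001], [0.004, -0.001, -1.0]]
wrist_force: [-0.8, -0.4, -0.8]
finger_gap: 0.108
```

{"method": "servo_tool", "body": {
  "moves": [
    [[0,0,0.1],[0,0,0]],
    [[0,0,0.15],[0,0,0]]
  ]
}}

```text
time_s: 6.8
eef_pos: [0.4572, 0.1522, 0.1138]
ee_rot: [[0.999, 0.052, 0.003], [0.052, -0.999, 0.001], [0.003, -0.001, -1.0]]
wrist_force: [-0.8, -0.5, -1.0]
finger_gap: 0.112
```

{"method": "servo_tool", "body": {
  "moves": [
    [[0,0,0.1],[0,0,0]],
    [[0,0,0.15],[0,0,0]]
  ]
}}

```text
time_s: 7.0
eef_pos: [0.4573, 0.1522, 0.1124]
ee_rot: [[0.999, 0.052, 0.004], [0.052, -0.999, 0.001], [0.004, -0.001, -1.0]]
wrist_force: [-0.1, -0.6, 1.4]
finger_gap: 0.111
```

{"method": "servo_tool", "body": {
  "moves": [
    [[0,0,0.08],[0,0,0]],
    [[0,0,0.1],[0,0,0]]
  ]
}}

```text
time_s: 7.2
eef_pos: [0.4576, 0.1522, 0.1124]
ee_rot: [[0.999, 0.052, 0.004], [0.052, -0.999, 0.001], [0.004, -0.0, -1.0]]
wrist_force: [-1.8, -1.0, 6.2]
finger_gap: 0.107
```

{"method": "servo_tool", "body": {
  "moves": [
    [[0,0,0],[0,0,0]],
    [[0,0,0],[0,0,0]],
    [[0,0,0],[0,0,0]],
    [[0,0,0],[0,0,0]]
  ],
  "claw": 0
}}

```text
time_s: 7.6
eef_pos: [0.4575, 0.1522, 0.1122]
ee_rot: [[0.999, 0.052, 0.003], [0.052, -0.999, 0.001], [0.003, -0.0, -1.0]]
wrist_force: [-0.3, 0.7, -0.6]
finger_gap: 0.496
```

{"method": "servo_tool", "body": {
  "moves": [
    [[0,0,-2],[0,0,0]],
    [[0,0,-5],[0,0,0]],
    [[0,0,-10],[0,0,0]],
    [[0,0,-14],[0,0,0]]
  ]
}}

```text
time_s: 8.0
eef_pos: [0.457, 0.1521, 0.2542]
ee_rot: [[0.999, 0.052, 0.004], [0.052, -0.999, 0.001], [0.004, -0.001, -1.0]]
wrist_force: [1.0, -0.6, 0.1]
finger_gap: 0.499
```

```bash
cat > m.py <<'E'
from h import *
def medium(F,x0=(.579,-.133,-114)):
    W={"scene":(275,170,50,55),"top":(340,195,60,55)}
    gm={c:hull(mask(F[c],W[c],gray)) for c in F}; ym={c:biggest(mask(F[c],W[c],yel)) for c in F}
    def cm(p,k=None):
        r=R.from_euler("z",p[2],degrees=True).as_matrix(); o=[]
        for c in F:
            a=render([proj(MED@r.T+[p[0],p[1],0],F[c])],W[c]); b=render([proj(MEAR@r.T+[p[0],p[1],0],F[c])],W[c])
            if c=="scene": b=b*(1-a)
            w=(1-b)*(1-ym[c]) if c=="top" else 1
            o+=[float((np.abs(a-gm[c])*w).sum()),float(np.abs(b-ym[c]).sum())]
        return o if k else sum(o)
    L=fit(cm,x0,[.01,.01,15]); return L[0],np.round(cm(L[0],1))
def large(F):
    W={"scene":(320,195,75,75),"top":(240,175,70,65)}
    dm={c:hull(mask(F[c],W[c],lambda h,s,v:((s<80)&(v<125)).astype(np.float32))) for c in F}
    def cl(p,k=None):
        r=lrot(3); o=[float(np.abs(render([proj(LARGE@r.T+p[:3],F[c])],W[c])-dm[c]).sum()) for c in F]
        return o if k else sum(o)
    L=fit(cl,LO,[.006,.006,.006]); return L[0],np.round(cl(L[0],1))
def small(F,x0=(.421,.15,3)):
    W={}
    for c in F:
        u=proj(np.array([[x0[0],x0[1],.05]]),F[c])[0].astype(int); W[c]=(u[0]-30,u[1]-35,60,65)
    rm={c:biggest(mask(F[c],W[c],red)) for c in F}
    hm={c:hull(mask(F[c],W[c],lambda h,s,v:(((h<9)|(h>172))&(s>120)).astype(np.float32))) for c in F}
    def cs(p,k=None):
        r=R.from_euler("z",p[2],degrees=True).as_matrix(); o=[]
        for c in F:
            b=render([proj(SEAR@r.T+[p[0],p[1],0],F[c])],W[c]); o.append(float(np.abs(b-rm[c]).sum()))
        return o if k else sum(o)
    L=fit(cs,x0,[.005,.005,8]); return L[0],np.round(cs(L[0],1)),{c:rm[c].sum() for c in F}
E
python3 - <<'E'
from m import *
o=st(); F={c:grab_frame(c) for c in("scene","top")}
p,k=medium(F); print(p.round(4),k)
print(large(F)); print(small(F))
y=np.radians(p[2]); ear=np.array([p[0]+.046*np.cos(y),p[1]+.046*np.sin(y),.11]); print("ear",ear)
rel([(ear+[0,0,.1],down(p[2]+180)),(ear+[0,0,.003],down(p[2]+180))],o)
E
```

```text
t 8.0 grasp [0.457  0.1521 0.2482] F [ 1.  -0.6  0.1] gap 0.499 q [ 12.  -15.  115.7  -0.   79.1   9. ]
[   0.579    -0.1335 -113.0844] [39. 59. 41. 29.]
(array([0.63000887, 0.15740832, 0.03140784]), array([161., 254.]))
(array([  0.43111053,   0.17214566, -23.55267313]), array([27., 56.]), {'scene': np.float32(131.0), 'top': np.float32(0.0)})
ear [ 0.56092626 -0.17581151  0.11      ]
[8.64, 33.3, 3.84] [0.002, -0.004, -1.115]
[8.6, 33.3, 13.54] [0.002, -0.004, -1.115]
```

{"method": "servo_tool", "body": {
  "moves": [
    [[8.64,33.3,3.84],[0,0,-1.115]],
    [[8.64,33.3,3.84],[0,0,-1.115]],
    [[8.64,33.3,3.84],[0,0,-1.115]],
    [[8.64,33.3,3.84],[0,0,-1.115]],
    [[8.64,33.3,3.84],[0,0,-1.115]],
    [[8.64,33.3,3.84],[0,0,-1.115]],
    [[8.64,33.3,3.84],[0,0,-1.115]],
    [[8.64,33.3,3.84],[0,0,-1.115]]
  ]
}}

```text
time_s: 8.9
eef_pos: [0.5647, -0.1784, 0.2204]
ee_rot: [[0.389, 0.921, 0.015], [0.921, -0.389, 0.003], [0.009, 0.013, -1.0]]
wrist_force: [-0.3, -0.0, -0.0]
finger_gap: 0.502
```

{"method": "servo_tool", "body": {
  "moves": [
    [[0,0,0],[0,0,0]]
  ]
}}

```text
time_s: 9.0
eef_pos: [0.5646, -0.181, 0.2189]
ee_rot: [[0.392, 0.92, 0.013], [0.92, -0.392, 0.004], [0.008, 0.011, -1.0]]
wrist_force: [-0.1, 0.2, -0.5]
finger_gap: 0.504
```

```bash
python3 - <<'E'
from m import *
o=st(); F={c:grab_frame(c) for c in("scene","top")}
print(small(F)); print(large(F))
d=down(67); ear=np.array([.561,-.1758,.11])
rel([(ear+[0,0,.1],d),(ear+[0,0,.04],d),(ear+[0,0,.003],d)],o)
a=F["scene"]["pixels"][130:230,230:360][...,::-1]; b=F["scene"]["pixels"][160:260,300:430][...,::-1]
cv2.imwrite("pics/m.png",cv2.resize(np.hstack([a,b]),None,fx=3,fy=3,interpolation=cv2.INTER_CUBIC))
E
```

```text
t 9.0 grasp [ 0.5647 -0.181   0.2129] F [-0.1  0.2 -0.5] gap 0.504 q [-23.2   1.1 104.5   0.5  73.7 -90.2]
(array([  0.4249843 ,   0.16545811, -17.57887126]), array([35., 33.]), {'scene': np.float32(134.0), 'top': np.float32(31.0)})
(array([0.63144041, 0.15644053, 0.03331337]), array([157.,  64.]))
[0.33, -0.54, 0.29] [0.011, -0.008, -0.001]
[0.28, -0.61, 6.29] [0.011, -0.008, -0.001]
[0.25, -0.65, 9.99] [0.011, -0.008, -0.001]
```

View pics/m.png

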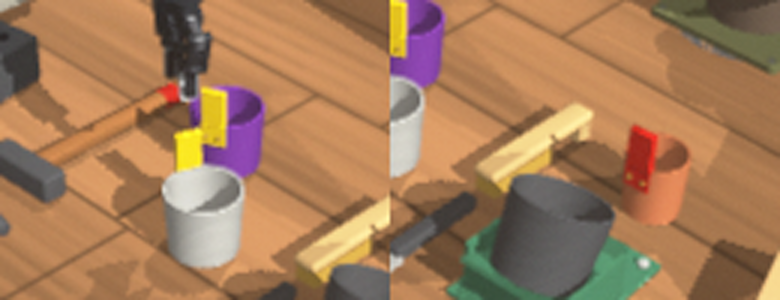

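The gripper hangs over the steel pot's yellow ear (crop 188,150). The small pot stands upright at its parking spot (crop 655,180). Now I grip the medium ear.

{"method": "servo_tool", "body": {
  "moves": [
    [[0.3,-0.55,2],[0.011,-0.008,0]],
    [[0.28,-0.61,5],[0.011,-0.008,0]],
    [[0.26,-0.64,8],[0.011,-0.008,0]],
    [[0.25,-0.65,10],[0.011,-0.008,0]],
    [[0.25,-0.65,10],[0.011,-0.008,0]],
    [[0.25,-0.65,10],[0.011,-0.008,0]]
  ]
}}

```text
time_s: 9.7
eef_pos: [0.5597, -0.1716, 0.1182]
ee_rot: [[0.392, 0.92, -0.002], [0.92, -0.392, 0.002], [0.001, -0.003, -1.0]]
wrist_force: [0.3, 0.6, -0.4]
finger_gap: 0.503
```

{"method": "servo_tool", "body": {
  "moves": [
    [[0,0,0],[0,0,0]],
    [[0,0,0],[0,0,0]],
    [[0,0,0],[0,0,0]],
    [[0,0,0],[0,0,0]],
    [[0,0,0],[0,0,0]]
  ],
  "claw": 1,
  "newtons": 70
}}

```text
time_s: 10.2
eef_pos: [0.5601, -0.1718, 0.119]
ee_rot: [[0.392, 0.92, -0.001], [0.92, -0.392, 0.002], [0.001, -0.002, -1.0]]
wrist_force: [-1.4, -0.5, 1.8]
finger_gap: 0.105
```

```bash
python3 -c "
from h import *
st()"
```

```text
t 10.2 grasp [ 0.5601 -0.1718  0.113 ] F [-1.4 -0.5  1.8] gap 0.105 q [-22.3   6.3 109.4   0.1  64.5 -89.3]
```

{"method": "servo_tool", "body": {
  "moves": [
    [[0,0,-1],[0,0,0]],
    [[0,0,-3],[0,0,0]],
    [[0,0,-7],[0,0,0]],
    [[0,0,-11],[0,0,0]],
    [[0,0,-15],[0,0,0]],
    [[0,0,-15],[0,0,0]],
    [[0,0,-15],[0,0,0]]
  ]
}}

```text
time_s: 10.9
eef_pos: [0.5606, -0.1723, 0.2704]
ee_rot: [[0.392, 0.92, 0.001], [0.92, -0.392, 0.001], [0.001, 0.001, -1.0]]
wrist_force: [-0.2, -0.4, -2.6]
finger_gap: 0.106
```

```bash
python3 -c "
from h import *
o=st()
z=LR[:,2];LO=np.array([.6310,.1567,.0345])
g=LO+LR@[-.046,0,.005+.113]
print(g)
rel([(g+.14*z,TL),(g+.095*z,TL)],o)"
```

```text
t 10.9 grasp [ 0.5606 -0.1722  0.2644] F [-0.2 -0.4 -2.6] gap 0.106 q [-22.4  -1.4 102.    0.1  79.3 -89.3]
[0.53956637 0.15190817 0.12200388]
[26.28, -20.18, 1.62] [-0.243, 0.388, 1.097]
[27.12, -18.48, 5.7] [-0.243, 0.388, 1.097]
```

{"method": "servo_tool", "body": {
  "moves": [
    [[26.28,-20.18,1.62],[-0.243,0.388,1.097]],
    [[26.28,-20.18,1.62],[-0.243,0.388,1.097]],
    [[26.28,-20.18,1.62],[-0.243,0.388,1.097]],
    [[26.28,-20.18,1.62],[-0.243,0.388,1.097]],
    [[26.28,-20.18,1.62],[-0.243,0.388,1.097]],
    [[26.28,-20.18,1.62],[-0.243,0.388,1.097]],
    [[26.28,-20.18,1.62],[-0.243,0.388,1.097]],
    [[26.28,-20.18,1.62],[-0.243,0.388,1.097]]
  ]
}}

```text
time_s: 11.7
eef_pos: [0.4754, 0.1507, 0.2507]
ee_rot: [[0.912, 0.125, 0.391], [0.121, -0.992, 0.036], [0.392, 0.015, -0.92]]
wrist_force: [-0.4, 0.2, -2.7]
finger_gap: 0.109
```

```bash
python3 -c "
from h import *
o=st()
z=LR[:,2];LO=np.array([.6310,.1567,.0345])
g=LO+LR@[-.046,0,.005+.113]
rel([(g+.14*z,TL),(g+.095*z,TL)],o)"
```

```text
t 11.7 grasp [0.4777 0.1509 0.2452] F [-0.4  0.2 -2.7] gap 0.109 q [ 13.  -25.7 125.9  -3.6  57.    6.9]
[0.35, 0.24, -0.24] [-0.016, 0.032, 0.073]
[0.49, 0.32, 4.25] [-0.016, 0.032, 0.073]
```

{"method": "servo_tool", "body": {
  "moves": [
    [[0.35,0.24,-0.24],[-0.016,0.032,0.073]],
    [[0.35,0.24,-0.24],[-0.016,0.032,0.073]],
    [[0.35,0.24,-0.24],[-0.016,0.032,0.073]]
  ]
}}

```text
time_s: 12.0
eef_pos: [0.4769, 0.1485, 0.252]
ee_rot: [[0.907, 0.054, 0.418], [0.049, -0.999, 0.022], [0.418, 0.001, -0.908]]
wrist_force: [-0.1, 0.0, -2.5]
finger_gap: 0.109
```

```bash
cat >> m.py <<'E'
def held(F,body,g,off,fn,ear,earfn,cams=("scene",)):
    """pot held aligned with the tool: expected origin = g+Rt@off ; fit xyz shift by body silhouette visible"""
    pass
E
python3 - <<'E'
from m import *
o=st(); z=LR[:,2]
g=o["eef_pos"]+.006*o["ee_rot"][:,2]; Rt=o["ee_rot"]; Rp=np.c_[-Rt[:,0],Rt[:,1],-Rt[:,2]]
org=g-Rp@[.046,0,.113]; print("expected medium origin",org.round(4),"in large",(LR.T@(org-np.array([.631,.1567,.0345]))).round(4))
F={c:grab_frame(c) for c in("scene","top")}
vis=[]
for c in F:
    u=proj(np.array([org]),F[c])[0].astype(int); x,y=u-[45,50]; k=4.4; im=cv2.resize(F[c]["pixels"][y:y+85,x:x+90][...,::-1],None,fx=k,fy=k,interpolation=cv2.INTER_CUBIC)
    for P,r,t,col in((MED,Rp,org,(255,0,0)),(MEAR,Rp,org,(0,0,0)),(LARGE,LR,np.array([.631,.1567,.0345]),(255,0,255))):
        q=((proj(P@r.T+t,F[c])-[x,y]+.5)*k).round().astype(np.int32)
        for a in([q[:48],q[48:]] if len(q)>48 else [cv2.convexHull(q)]): cv2.polylines(im,[a],True,col,1)
    vis.append(im)
cv2.imwrite("pics/ins.png",np.hstack(vis))
LO=np.array([.631,.1567,.0345]); gg=LO+LR@[-.046,0,.118]
rel([(gg+.09*z,TL),(gg+.05*z,TL),(gg+.01*z,TL)],o)
E
```

```text
t 12.0 grasp [0.4794 0.1487 0.2465] F [-0.1  0.  -2.5] gap 0.109 q [ 13.3 -26.4 126.4  -5.2  55.7  12.2]
expected medium origin [0.5683 0.1534 0.1631] in large [-0.0025  0.      0.1431]
[0.22, -0.01, 4.83] [-0.0, 0.005, 0.002]
[0.24, -0.01, 8.83] [-0.0, 0.005, 0.002]
[0.26, -0.01, 12.83] [-0.0, 0.005, 0.002]
```

View pics/ins.png

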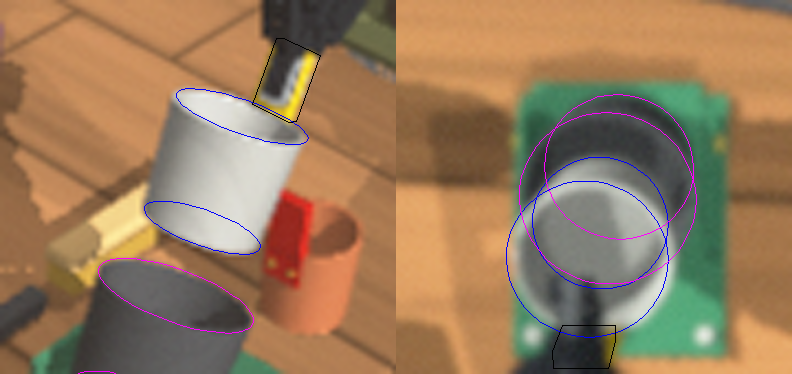

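The scene overlay matches. In the top view the held pot sits a few mm to the right (−y) of the expected outline: actual x about 515–675 against drawn 507–667. I'll quantify that before inserting.

```bash
python3 - <<'E'
from m import *
o=st()
g=o["eef_pos"]+.006*o["ee_rot"][:,2]; Rt=o["ee_rot"]; Rp=np.c_[-Rt[:,0],Rt[:,1],-Rt[:,2]]
org=g-Rp@[.046,0,.113]
F={c:grab_frame(c) for c in("scene","top")}; W={};M={};Wt={}
for c in F:
    u=proj(np.array([org]),F[c])[0].astype(int); x,y=u-[45,50]
    W[c]=(x,y,90,85); M[c]=hull(mask(F[c],W[c],lambda h,s,v:((s<60)&(v>100)).astype(np.float32))); Wt[c]=np.ones((85,90)); print(M[c].sum())
Wt["top"][61:]=0
def cost(q,k=None):
    oo=[float((np.abs(render([proj(MED@Rp.T+org+Rp@q[:3],F[c])],W[c])-M[c])*Wt[c]).sum()) for c in F]
    return oo if k else sum(oo)
L=fit(cost,[0,0,0],[.005,.005,.005]); print("shift in pot axes",L[0].round(4),cost(L[0],1),cost([0,0,0],1))
w=org+Rp@L[0]; print("origin",w.round(4),"in large",(LR.T@(w-np.array([.631,.1567,.0345]))).round(4))
E
```

```text
t 12.1 grasp [0.4803 0.1483 0.2478] F [ 0.6  0.3 -2.8] gap 0.109 q [ 13.2 -26.4 126.3  -5.2  55.7  12.2]
990.0
1260.0
shift in pot axes [-0.0006  0.0011 -0.0007] [39.375, 90.859375] [49.6875, 96.25]
origin [0.5703 0.1519 0.1643] in large [-0.0003 -0.0016  0.1433]
```

```bash
python3 - <<'E'
from h import *
z=LR[:,2]; LO=np.array([.631,.1567,.0345]); gg=LO+LR@[-.046,.002,.118]
rel([(gg+.09*z,TL),(gg+.05*z,TL),(gg+.02*z,TL)])
E
```

```text
[0.0, -0.26, 4.96] [0.0, 0.002, -0.001]
[0.01, -0.26, 8.96] [0.0, 0.002, -0.001]
[0.02, -0.26, 11.96] [0.0, 0.002, -0.001]
```

{"method": "servo_tool", "body": {
  "moves": [
    [[0,-0.26,2],[0,0,0]],
    [[0,-0.26,4],[0,0,0]],
    [[0,-0.26,5],[0,0,0]],
    [[0,-0.26,6],[0,0,0]],
    [[0,-0.26,6],[0,0,0]]
  ]
}}

```text
time_s: 12.7
eef_pos: [0.503, 0.1516, 0.198]
ee_rot: [[0.907, 0.051, 0.418], [0.047, -0.999, 0.021], [0.419, 0.001, -0.908]]
wrist_force: [-0.1, -0.1, -2.4]
finger_gap: 0.106
```

{"method": "servo_tool", "body": {
  "moves": [
    [[0,0,1],[0,0,0]],
    [[0,0,2],[0,0,0]],
    [[0,0,3],[0,0,0]],
    [[0,0,3],[0,0,0]]
  ]
}}

```text
time_s: 13.1
eef_pos: [0.5149, 0.152, 0.1685]
ee_rot: [[0.908, 0.051, 0.415], [0.047, -0.999, 0.02], [0.415, 0.001, -0.91]]
wrist_force: [-0.1, 0.1, -2.8]
finger_gap: 0.107
```

```bash
python3 - <<'E'
from h import *
st(); z=LR[:,2]; LO=np.array([.631,.1567,.0345]); gg=LO+LR@[-.046,.002,.118]
rel([(gg+.02*z,TL),(gg,TL)])
E
```

```text
t 13.1 grasp [0.5174 0.1521 0.1631] F [-0.1  0.1 -2.8] gap 0.107 q [ 12.6 -15.7 127.   -5.8  44.6  12.9]
[0.29, -0.07, 2.66] [0.002, 0.008, -0.001]
[0.3, -0.07, 4.66] [0.002, 0.008, -0.001]
```

{"method": "servo_tool", "body": {
  "moves": [
    [[0.3,-0.07,1],[0,0.01,0]],
    [[0.3,-0.07,2],[0,0.01,0]],
    [[0.3,-0.07,2.7],[0,0.01,0]],
    [[0.3,-0.07,2.7],[0,0.01,0]]
  ]
}}

```text
time_s: 13.5
eef_pos: [0.5282, 0.1532, 0.1437]
ee_rot: [[0.905, 0.051, 0.422], [0.047, -0.999, 0.02], [0.422, 0.002, -0.907]]
wrist_force: [-0.6, -0.2, -3.8]
finger_gap: 0.105
```

{"method": "servo_tool", "body": {
  "moves": [
    [[0.03,0,0.5],[0,0.005,0]],
    [[0.06,0,1],[0,0.005,0]],
    [[0.06,0,1],[0,0.005,0]]
  ]
}}

```text
time_s: 13.8
eef_pos: [0.5328, 0.1533, 0.1341]
ee_rot: [[0.904, 0.051, 0.425], [0.047, -0.999, 0.02], [0.426, 0.002, -0.905]]
wrist_force: [1.0, 0.6, -2.2]
finger_gap: 0.109
```

```bash
python3 - <<'E'
from h import *
st(); z=LR[:,2]; LO=np.array([.631,.1567,.0345]); gg=LO+LR@[-.046,.002,.118]
rel([(gg,TL)])
E
```

```text
t 13.8 grasp [0.5353 0.1534 0.1287] F [ 1.   0.6 -2.2] gap 0.109 q [ 12.4 -10.7 126.7  -6.5  39.3  13.5]
[0.1, -0.03, 0.78] [0.002, -0.003, -0.001]
```

{"method": "servo_tool", "body": {
  "moves": [
    [[0.05,0,0.2],[0,0,0]],
    [[0.08,0,0.4],[0,0,0]]
  ]
}}

```text
time_s: 14.0
eef_pos: [0.5354, 0.1535, 0.131]
ee_rot: [[0.904, 0.051, 0.425], [0.047, -0.999, 0.02], [0.426, 0.002, -0.905]]
wrist_force: [-0.5, 0.9, -2.5]
finger_gap: 0.107
```

{"method": "servo_tool", "body": {
  "moves": [
    [[0.02,0,0.1],[0,0,0]],
    [[0.02,0,0.2],[0,0,0]]
  ]
}}

```text
time_s: 14.2
eef_pos: [0.5366, 0.1535, 0.1294]
ee_rot: [[0.903, 0.051, 0.426], [0.047, -0.999, 0.02], [0.426, 0.002, -0.905]]
wrist_force: [-1.6, -0.7, 0.4]
finger_gap: 0.108
```

{"method": "servo_tool", "body": {
  "moves": [
    [[0,0,0.1],[0,0,0]],
    [[0,0,0.2],[0,0,0]]
  ]
}}

```text
time_s: 14.4
eef_pos: [0.5366, 0.1533, 0.1292]
ee_rot: [[0.905, 0.05, 0.423], [0.047, -0.999, 0.019], [0.423, 0.003, -0.906]]
wrist_force: [-29.4, -6.6, 26.0]
finger_gap: 0.109
```

```bash
python3 - <<'E'
from h import *
st(); z=LR[:,2]; LO=np.array([.631,.1567,.0345]); gg=LO+LR@[-.046,.002,.118]
rel([(gg,TL)])
E
```

```text
t 14.4 grasp [0.5391 0.1534 0.1237] F [-29.4  -6.6  26. ] gap 0.109 q [ 12.3  -9.7 126.4  -6.6  38.8  13.6]
[-0.04, -0.04, 0.17] [0.003, -0.001, -0.001]
```

Firm axial contact (about 36 N) 1.7 mm before nominal home looks like the floor, with a slight side load. I'll ease off before releasing.

{"method": "servo_tool", "body": {
  "moves": [
    [[-0.1,0,-0.15],[0,0,0]],
    [[-0.1,0,-0.15],[0,0,0]],
    [[-0.1,0,-0.15],[0,0,0]]
  ]
}}

```text
time_s: 14.7
eef_pos: [0.5351, 0.1533, 0.1301]
ee_rot: [[0.905, 0.05, 0.423], [0.047, -0.999, 0.019], [0.423, 0.003, -0.906]]
wrist_force: [0.2, -0.2, -2.1]
finger_gap: 0.11
```

```bash
python3 - <<'E'
from h import *
st(); z=LR[:,2]; LO=np.array([.631,.1567,.0345]); gg=LO+LR@[-.046,.002,.118]
rel([(gg,TL)])
E
```

```text
t 14.7 grasp [0.5376 0.1534 0.1246] F [ 0.2 -0.2 -2.1] gap 0.11 q [ 12.3 -10.  126.5  -6.6  38.9  13.6]
[0.06, -0.04, 0.32] [0.003, -0.001, -0.001]
```

{"method": "servo_tool", "body": {
  "moves": [
    [[-0.05,0,0.05],[0,0,0]],
    [[-0.05,0,0.1],[0,0,0]]
  ]
}}

```text
time_s: 14.9
eef_pos: [0.5347, 0.1531, 0.1286]
ee_rot: [[0.905, 0.05, 0.422], [0.047, -0.999, 0.018], [0.422, 0.003, -0.907]]
wrist_force: [-7.7, -1.9, 4.7]
finger_gap: 0.111
```

{"method": "servo_tool", "body": {
  "moves": [
    [[0,0,0.03],[0,0,0]],
    [[0,0,0.06],[0,0,0]]
  ]
}}

```text
time_s: 15.1
eef_pos: [0.5348, 0.1531, 0.1286]
ee_rot: [[0.906, 0.05, 0.421], [0.047, -0.999, 0.018], [0.421, 0.003, -0.907]]
wrist_force: [-11.7, -2.0, 9.2]
finger_gap: 0.11
```

```bash
python3 - <<'E'
from h import *
o=st(); print("F in large axes",(LR.T@o["wrist_force"]).round(1)); z=LR[:,2]; LO=np.array([.631,.1567,.0345]); gg=LO+LR@[-.046,.002,.118]
rel([(gg,TL)])
E
```

```text
t 15.1 grasp [0.5373 0.1532 0.1232] F [-11.7  -2.    9.2] gap 0.11 q [ 12.3  -9.9 126.6  -6.6  38.9  13.6]
F in large axes [-6.8 -1.4 13.3]
[0.15, -0.06, 0.2] [0.004, 0.002, -0.0]
```

Contact at the same depth with the pot shifted sideways, so it is the floor. I'm releasing and backing out along the axis.

{"method": "servo_tool", "body": {
  "moves": [
    [[0,0,0],[0,0,0]],
    [[0,0,0],[0,0,0]],
    [[0,0,0],[0,0,0]],
    [[0,0,0],[0,0,0]],
    [[0,0,-1],[0,0,0]],
    [[0,0,-4],[0,0,0]],
    [[0,0,-8],[0,0,0]],
    [[0,0,-12],[0,0,0]]
  ],
  "claw": 0.2
}}

```text
time_s: 15.9
eef_pos: [0.4832, 0.1508, 0.2386]
ee_rot: [[0.906, 0.05, 0.42], [0.047, -0.999, 0.018], [0.421, 0.004, -0.907]]
wrist_force: [-0.2, 0.5, 1.1]
finger_gap: 0.397
```

{"method": "servo_tool", "body": {
  "moves": [
    [[0,6,-6],[0,0,0]],
    [[0,10,-9],[0,0,0]],
    [[0,15,-9],[0,0,0]],
    [[0,20,-9],[0,0,0]],
    [[0,25,-9],[0,0,0]],
    [[0,25,-9],[0,0,0]]
  ]
}}

```text
time_s: 16.5
eef_pos: [0.4573, -0.1035, 0.3228]
ee_rot: [[0.905, 0.047, 0.423], [0.045, -0.999, 0.015], [0.423, 0.005, -0.906]]
wrist_force: [1.2, -0.0, -0.7]
finger_gap: 0.404
```

```bash
cat > chk.py <<'E'
from m import *
def nested(F,earP,x0,fn,W=None):
    """fit ear of a pot in large pot axes: yaw, offx, offy, z of underside"""
    W={"scene":(310,170,95,90),"top":(225,160,95,90)}
    rm={c:biggest(mask(F[c],W[c],fn)) for c in F}
    def cs(q,k=None):
        rr=LR@R.from_euler("z",q[0],degrees=True).as_matrix(); t=np.array([.631,.1567,.0345])+LR@[q[1],q[2],q[3]]
        o=[float(np.abs(render([proj(earP@rr.T+t,F[c])],W[c])-rm[c]).sum()) for c in F]
        return o if k else sum(o)
    L=fit(cs,x0,[8,.004,.004,.004]); return L[0].round(4),np.round(cs(L[0],1)),{c:int(rm[c].sum()) for c in F}
E
python3 - <<'E'
from chk import *
st(); F={c:grab_frame(c) for c in("scene","top")}
print(nested(F,MEAR,[180,-.003,0,.005],yel)); print("small",small(F,(.421,.15,3)),small(F,(.421,.15,-15)))
a=F["scene"]["pixels"][170:270,300:430][...,::-1]; b=F["top"]["pixels"][170:300,220:350][...,::-1]
cv2.imwrite("pics/nest1.png",np.hstack([cv2.resize(a,(494,380),interpolation=cv2.INTER_CUBIC),cv2.resize(b[:,:],(300,380),interpolation=cv2.INTER_CUBIC)]))
E
```

```text
t 16.5 grasp [ 0.4598 -0.1034  0.3174] F [ 1.2 -0.  -0.7] gap 0.404 q [-25.4 -33.4 124.2  12.2  67.1 -30.7]
(array([180.922 ,  -0.0009,   0.0005,   0.0055]), array([85., 42.]), {'scene': 83, 'top': 58})
small (array([  0.42654081,   0.16773073, -20.19804432]), array([31., 36.]), {'scene': np.float32(126.0), 'top': np.float32(27.0)}) (array([ 0.42577406,  0.16018756, -8.01821965]), array([37., 40.]), {'scene': np.float32(126.0), 'top': np.float32(27.0)})
```

View pics/nest1.png

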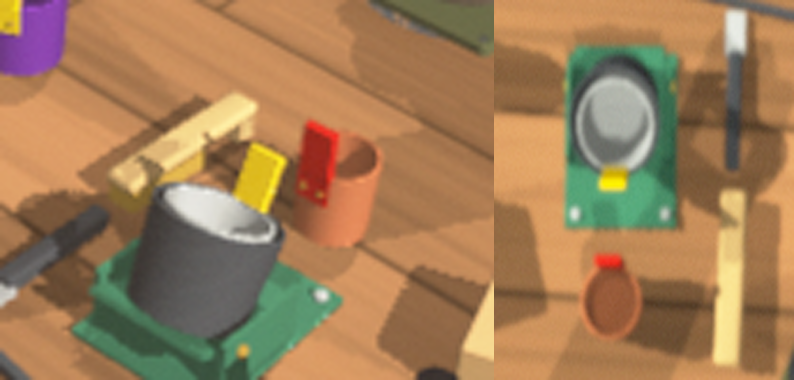

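The medium pot sits home with its rim level all round inside the big pot (scene crop 220,215), its ear on the low side (fit offset under 1 mm, underside z 5.5 mm). Next I fetch the small pot again.

```bash
python3 - <<'E'
from h import *
rel([([.4575,.1522,.23],down(3))])
E
```

```text
[-2.55, -25.63, 8.17] [0.006, -0.435, -0.007]
```

{"method": "servo_tool", "body": {
  "moves": [
    [[-2.55,-25.63,8.17],[0.006,-0.435,-0.007]],
    [[-2.55,-25.63,8.17],[0.006,-0.435,-0.007]],
    [[-2.55,-25.63,8.17],[0.006,-0.435,-0.007]],
    [[-2.55,-25.63,8.17],[0.006,-0.435,-0.007]],
    [[-2.55,-25.63,8.17],[0.006,-0.435,-0.007]],
    [[-2.55,-25.63,8.17],[0.006,-0.435,-0.007]],
    [[-2.55,-25.63,8.17],[0.006,-0.435,-0.007]],
    [[-2.55,-25.63,8.17],[0.006,-0.435,-0.007]]
  ],
  "claw": 0.1,
  "newtons": 50
}}

```text
time_s: 17.4
eef_pos: [0.4572, 0.1527, 0.2365]
ee_rot: [[0.999, 0.054, 0.0], [0.054, -0.999, -0.001], [0.0, 0.001, -1.0]]
wrist_force: [0.1, 0.4, -0.3]
finger_gap: 0.449
```

```bash
python3 - <<'E'
from h import *
st(); rel([([.4575,.1522,.1075],down(3))])
E
```

```text
t 17.4 grasp [0.4572 0.1527 0.2305] F [ 0.1  0.4 -0.3] gap 0.449 q [ 12.1 -14.1 116.7  -0.1  77.4   9. ]
[0.03, 0.05, 12.3] [0.001, -0.0, 0.002]
```

{"method": "servo_tool", "body": {
  "moves": [
    [[0,0.05,4],[0,0,0]],
    [[0,0.05,8],[0,0,0]],
    [[0.03,0.05,11],[0,0,0]],
    [[0.03,0.05,12.2],[0,0,0]],
    [[0.03,0.05,12.2],[0,0,0]]
  ]
}}

```text
time_s: 17.9
eef_pos: [0.4568, 0.1512, 0.1135]
ee_rot: [[0.999, 0.052, -0.002], [0.052, -0.999, -0.001], [-0.002, 0.001, -1.0]]
wrist_force: [1.0, 0.2, -0.2]
finger_gap: 0.448
```

{"method": "servo_tool", "body": {
  "moves": [
    [[0,0,0],[0,0,0]],
    [[0,0,0],[0,0,0]],
    [[0,0,0],[0,0,0]],
    [[0,0,0],[0,0,0]],
    [[0,0,0],[0,0,0]]
  ],
  "claw": 1
}}

```text
time_s: 18.4
eef_pos: [0.4583, 0.1513, 0.1159]
ee_rot: [[0.999, 0.053, 0.002], [0.053, -0.999, -0.001], [0.002, 0.001, -1.0]]
wrist_force: [-0.8, -2.4, 6.4]
finger_gap: 0.11
```

{"method": "servo_tool", "body": {
  "moves": [
    [[0,0,-1],[0,0,0]],
    [[0,0,-3],[0,0,0]],
    [[0,0,-7],[0,0,0]],
    [[0,0,-11],[0,0,0]],
    [[0,0,-15],[0,0,0]],
    [[0,0,-18],[0,0,0]],
    [[0,0,-18],[0,0,0]]
  ]
}}

```text
time_s: 19.1
eef_pos: [0.4602, 0.1521, 0.3026]
ee_rot: [[0.999, 0.053, 0.013], [0.053, -0.999, 0.001], [0.013, -0.001, -1.0]]
wrist_force: [0.5, 0.6, -1.4]
finger_gap: 0.11
```

```bash
python3 - <<'E'
from h import *
st(); z=LR[:,2]; LO=np.array([.631,.1567,.0365]); gg=LO+LR@[.034,0,.1175]; print(gg)
rel([(gg+.13*z,TL)])
E
```

```text
t 19.1 grasp [0.4603 0.1521 0.2966] F [ 0.5  0.6 -1.4] gap 0.11 q [ 12.  -16.3 112.1  -0.1  83.5   9. ]
[0.61218264 0.15571382 0.15736019]
[9.42, 0.44, 2.32] [-0.001, 0.423, 0.0]
```

```bash
python3 - <<'E'
from h import *
z=LR[:,2]; LO=np.array([.631,.1567,.0365]); gg=LO+LR@[.034,0,.12]
rel([(gg+.2*z,TL),(gg+.14*z,TL)])
E
```

```text
[6.44, 0.44, -4.29] [-0.001, 0.423, 0.0]
[8.91, 0.44, 1.18] [-0.001, 0.423, 0.0]
```

{"method": "servo_tool", "body": {
  "moves": [
    [[0,0,-4],[0,0,0]],
    [[6.44,0.44,-4.29],[0,0.423,0]],
    [[6.44,0.44,-4.29],[0,0.423,0]],
    [[6.44,0.44,-4.29],[0,0.423,0]],
    [[6.44,0.44,-4.29],[0,0.423,0]],
    [[6.44,0.44,-4.29],[0,0.423,0]],
    [[8.91,0.44,1.18],[0,0.423,0]],
    [[8.91,0.44,1.18],[0,0.423,0]]
  ]
}}

```text
time_s: 19.9
eef_pos: [0.5488, 0.152, 0.2868]
ee_rot: [[0.909, 0.052, 0.413], [0.048, -0.999, 0.021], [0.414, 0.001, -0.91]]
wrist_force: [-0.6, 0.3, -3.6]
finger_gap: 0.113
```

{"method": "servo_tool", "body": {
  "moves": [
    [[0,0,0],[0,0,0]]
  ]
}}

```text
time_s: 20.0
eef_pos: [0.5486, 0.1518, 0.2843]
ee_rot: [[0.912, 0.052, 0.408], [0.048, -0.999, 0.02], [0.408, 0.001, -0.913]]
wrist_force: [0.6, 0.1, -0.4]
finger_gap: 0.11
```

```bash
python3 - <<'E'
from chk import *
o=st(); g=o["eef_pos"]+.006*o["ee_rot"][:,2]; Rt=o["ee_rot"]; Rp=np.c_[Rt[:,0],-Rt[:,1],-Rt[:,2]]
org=g-Rp@[.036,0,.11]
F={c:grab_frame(c) for c in("scene","top")}; W={};M={}
for c in F:
    u=proj(np.array([org]),F[c])[0].astype(int); x,y=u-[45,50]; W[c]=(x,y,90,85)
    M[c]=hull(cv2.morphologyEx(mask(F[c],W[c],lambda h,s,v:(((h<9)|(h>172))&(s>120)).astype(np.float32)),cv2.MORPH_OPEN,np.ones((3,3)))); print(c,M[c].sum())
def cost(q,k=None,cams=("scene","top")):
    oo=[float(np.abs(render([proj(np.vstack([SM])@Rp.T+org+Rp@q[:3],F[c])]+([proj(SEAR@Rp.T+org+Rp@q[:3],F[c])]),W[c])-M[c]).sum()) for c in cams]
    return oo if k else sum(oo)
for cams in(("scene","top"),("scene",),("top",)):
    L=fit(lambda q:cost(q,cams=cams),[0,0,0],[.005,.005,.005]); print(cams,"shift",L[0].round(4),cost(L[0],1,cams),cost([0,0,0],1,cams))
print("expected in large",(LR.T@(org-np.array([.631,.1567,.0365]))).round(4))
z=LR[:,2]; LO=np.array([.631,.1567,.0365]); gg=LO+LR@[.034,0,.12]
rel([(gg+.09*z,TL),(gg+.05*z,TL),(gg+.02*z,TL)])
b=[cv2.resize(F[c]["pixels"][W[c][1]:W[c][1]+85,W[c][0]:W[c][0]+90][...,::-1],(360,340)) for c in F]; cv2.imwrite("pics/ins2.png",np.hstack(b))
E
```

```text
t 20.0 grasp [0.551  0.152  0.2788] F [ 0.6  0.1 -0.4] gap 0.11 q [ 11.7 -16.8 116.3  -4.3  56.7  10.3]
scene 258.0
top 19.0
('scene', 'top') shift [-0.0044  0.     -0.0012] [583.84375, 753.703125] [597.921875, 754.921875]
('scene',) shift [-0.0015  0.0021  0.0022] [587.609375] [597.921875]
('top',) shift [ 0.1744  0.0178 -0.2388] [19.0] [754.921875]
expected in large [-0.0079 -0.0007  0.1441]
[0.32, -0.04, 4.54] [0.001, 0.012, 0.0]
[0.37, -0.04, 8.54] [0.001, 0.012, 0.0]
[0.4, -0.04, 11.54] [0.001, 0.012, 0.0]
```

{"method": "servo_tool", "body": {
  "moves": [
    [[0.3,-0.04,2],[0,0.012,0]],
    [[0.32,-0.04,4.5],[0,0.012,0]],
    [[0.35,-0.04,6],[0,0.012,0]],
    [[0.35,-0.04,6],[0,0.012,0]]
  ]
}}

```text
time_s: 20.5
eef_pos: [0.5765, 0.1537, 0.2319]
ee_rot: [[0.906, 0.052, 0.419], [0.048, -0.999, 0.021], [0.42, 0.001, -0.908]]
wrist_force: [-0.9, -0.7, -2.4]
finger_gap: 0.106
```

```bash
cat > n.py <<'E'
from h import *
o=st(); print("F large axes",(LR.T@o["wrist_force"]).round(1)); z=LR[:,2]; LO=np.array([.631,.1567,.0365]); gg=LO+LR@[.034,0,.12]
rel([(gg+.03*z,TL),(gg,TL)])
E
python3 n.py
```

```text
t 20.5 grasp [0.579  0.1538 0.2265] F [-0.9 -0.7 -2.4] gap 0.106 q [ 11.3 -11.1 116.9  -4.6  49.7  10.5]
F large axes [-1.9 -0.6 -1.8]
[0.1, -0.02, 4.42] [0.001, 0.003, 0.0]
[0.11, -0.03, 7.42] [0.001, 0.003, 0.0]
```

{"method": "servo_tool", "body": {
  "moves": [
    [[0.1,-0.02,1.5],[0,0.003,0]],
    [[0.1,-0.02,3],[0,0.003,0]],
    [[0.12,-0.02,4],[0,0.005,0]],
    [[0.12,-0.02,4.4],[0,0.005,0]]
  ]
}}

```text
time_s: 20.9
eef_pos: [0.5957, 0.1547, 0.1905]
ee_rot: [[0.905, 0.052, 0.422], [0.048, -0.999, 0.02], [0.422, 0.002, -0.907]]
wrist_force: [0.3, -0.6, -1.6]
finger_gap: 0.11
```

{"method": "servo_tool", "body": {
  "moves": [
    [[0.06,0,1],[0,0.004,0]],
    [[0.08,0,1.8],[0,0.004,0]],
    [[0.08,0,1.8],[0,0.004,0]]
  ]
}}

```text
time_s: 21.2
eef_pos: [0.6036, 0.1549, 0.1727]
ee_rot: [[0.905, 0.052, 0.423], [0.048, -0.999, 0.02], [0.423, 0.002, -0.906]]
wrist_force: [-0.5, 0.4, -1.9]
finger_gap: 0.111
```

```bash
python3 n.py
```

```text
t 21.2 grasp [0.6061 0.1551 0.1672] F [-0.5  0.4 -1.9] gap 0.111 q [ 10.8  -4.2 116.8  -5.1  42.7  10.8]
F large axes [-1.3  0.4 -1.5]
[0.14, -0.03, -2.1] [0.002, -0.001, 0.0]
[0.14, -0.03, 0.9] [0.002, -0.001, 0.0]
```

{"method": "servo_tool", "body": {
  "moves": [
    [[0.1,0,0.2],[0,0,0]],
    [[0.14,0,0.4],[0,0,0]]
  ]
}}

```text
time_s: 21.4
eef_pos: [0.6068, 0.1551, 0.1699]
ee_rot: [[0.904, 0.052, 0.423], [0.048, -0.999, 0.02], [0.424, 0.002, -0.906]]
wrist_force: [-0.1, -0.3, -1.2]
finger_gap: 0.109
```

{"method": "servo_tool", "body": {
  "moves": [
    [[0,0,0.1],[0,0,0]],
    [[0,0,0.2],[0,0,0]]
  ]
}}

```text
time_s: 21.6
eef_pos: [0.6079, 0.1552, 0.1684]
ee_rot: [[0.904, 0.052, 0.424], [0.048, -0.999, 0.02], [0.424, 0.002, -0.905]]
wrist_force: [-0.5, 0.1, -1.5]
finger_gap: 0.11
```

{"method": "servo_tool", "body": {
  "moves": [
    [[0,0,0.08],[0,0,0]],
    [[0,0,0.12],[0,0,0]]
  ]
}}

```text
time_s: 21.8
eef_pos: [0.6084, 0.1552, 0.1675]
ee_rot: [[0.904, 0.052, 0.424], [0.048, -0.999, 0.02], [0.425, 0.002, -0.905]]
wrist_force: [-0.0, 0.5, -1.0]
finger_gap: 0.112
```

```bash
python3 n.py
```

```text
t 21.8 grasp [0.611  0.1554 0.162 ] F [-0.   0.5 -1. ] gap 0.112 q [ 10.8  -3.2 116.4  -5.1  42.   10.8]
F large axes [-0.4  0.5 -0.9]
[-0.08, -0.02, -2.77] [0.002, -0.002, 0.0]
[-0.09, -0.03, 0.23] [0.002, -0.002, 0.0]
```

{"method": "servo_tool", "body": {
  "moves": [
    [[-0.05,0,0.08],[0,0,0]],
    [[-0.08,0,0.14],[0,0,0]]
  ]
}}

```text
time_s: 22.0
eef_pos: [0.6083, 0.1552, 0.1659]
ee_rot: [[0.904, 0.052, 0.424], [0.048, -0.999, 0.02], [0.425, 0.002, -0.905]]
wrist_force: [0.3, 0.2, -1.8]
finger_gap: 0.109
```

{"method": "servo_tool", "body": {
  "moves": [
    [[0,0,0.06],[0,0,0]],
    [[0,0,0.12],[0,0,0]]
  ]
}}

```text
time_s: 22.2
eef_pos: [0.6088, 0.1553, 0.1653]
ee_rot: [[0.904, 0.052, 0.424], [0.048, -0.999, 0.02], [0.425, 0.002, -0.905]]
wrist_force: [-6.0, -1.6, 4.9]
finger_gap: 0.11
```

{"method": "servo_tool", "body": {
  "moves": [
    [[0,0,0.06],[0,0,0]],
    [[0,0,0.1],[0,0,0]]
  ]
}}

```text
time_s: 22.4
eef_pos: [0.609, 0.1553, 0.1654]
ee_rot: [[0.905, 0.052, 0.423], [0.048, -0.999, 0.02], [0.424, 0.002, -0.906]]
wrist_force: [-9.7, -1.9, 8.7]
finger_gap: 0.109
```

```bash
python3 n.py
```

```text
t 22.4 grasp [0.6115 0.1554 0.1599] F [-9.7 -1.9  8.7] gap 0.109 q [ 10.8  -3.  116.4  -5.1  41.8  10.9]
F large axes [-5.1 -1.4 12. ]
[-0.05, -0.02, -2.99] [0.002, -0.001, 0.0]
[-0.05, -0.02, 0.01] [0.002, -0.001, 0.0]
```

Contact came within 0.1 mm of the predicted home depth. I'm releasing and withdrawing.

{"method": "servo_tool", "body": {
  "moves": [
    [[0,0,0],[0,0,0]],
    [[0,0,0],[0,0,0]],
    [[0,0,0],[0,0,0]],
    [[0,0,0],[0,0,0]],
    [[0,0,-1],[0,0,0]],
    [[0,0,-4],[0,0,0]],
    [[0,0,-8],[0,0,0]],
    [[0,0,-12],[0,0,0]]
  ],
  "claw": 0.3
}}

```text
time_s: 23.2
eef_pos: [0.5572, 0.1528, 0.2752]
ee_rot: [[0.905, 0.052, 0.423], [0.048, -0.999, 0.02], [0.423, 0.002, -0.906]]
wrist_force: [0.5, 0.8, 0.2]
finger_gap: 0.348
```

{"method": "servo_tool", "body": {
  "moves": [
    [[0,5,-6],[0,0,0]],
    [[0,10,-9],[0,0,0]],
    [[0,15,-9],[0,0,0]],
    [[0,20,-9],[0,0,0]],
    [[0,25,-9],[0,0,0]],
    [[0,25,-9],[0,0,0]]
  ]
}}

```text
time_s: 23.8
eef_pos: [0.5315, -0.1016, 0.3589]
ee_rot: [[0.904, 0.049, 0.425], [0.046, -0.999, 0.018], [0.425, 0.004, -0.905]]
wrist_force: [1.7, 0.4, -0.2]
finger_gap: 0.35
```

```bash
python3 - <<'E'
from chk import *
st(); F={c:grab_frame(c) for c in("scene","top")}
print(nested(F,MEAR,[180,-.003,0,.005],yel)); print(nested(F,SEAR,[0,-.003,0,.01],red))
a=F["scene"]["pixels"][170:270,300:430][...,::-1]; b=F["top"]["pixels"][170:250,220:324][...,::-1]
cv2.imwrite("pics/final.png",np.hstack([cv2.resize(i,(400,308),interpolation=cv2.INTER_CUBIC) for i in(a,b)]))
E
```

```text
t 23.8 grasp [ 0.534  -0.1015  0.3535] F [ 1.7  0.4 -0.2] gap 0.35 q [-21.  -23.1 114.2  10.7  66.  -26.3]
(array([180.922 ,  -0.0009,   0.0005,   0.0055]), array([81., 42.]), {'scene': 87, 'top': 58})
(array([-2.9054, -0.0018,  0.0017,  0.0113]), array([40., 43.]), {'scene': 141, 'top': 49})
```

View pics/final.png

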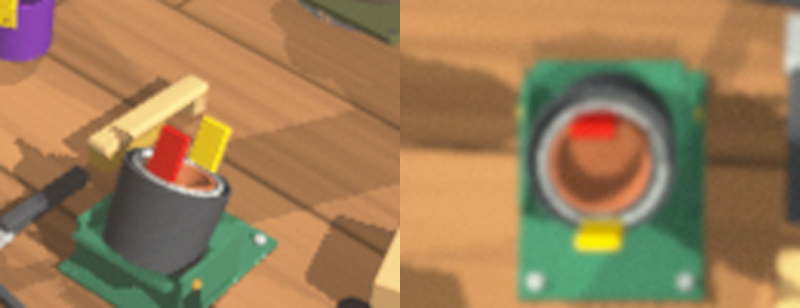

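The three rims are level and concentric (top crop 605,160). The fits put the medium underside at 5.5 mm and the small at 11.3 mm, against nominal 5 and 10. Handing in.

```bash
python3 -c "
from station import *
print(sign_off())"
```

```text
the job is handed in; nothing more can be done
None
```

The three pots are nested and the job is handed in, at about 24 s of robot time. I lifted the smallest pot out by its ear and parked it upright on clear bench. The steel middle pot then went into the leaning pot with its ear on the low side, and the smallest went into the middle one with its ear on the high side.

**Last checks:**
- **Middle pot:** the camera fit put its underside 5.5 mm along the large pot's axis (5 nominal), off-centre by 1 mm or less.
- **Smallest pot:** its underside fitted at 11.3 mm (10 nominal), about 2 mm off-centre. It touched down within 0.1 mm of the depth expected from the middle pot's contact.
- **Picture:** the last picture shows the three rims level and concentric, with the gripper clear of everything.

**What disagreed or failed:**
- **Large pot height:** my first camera estimate was a few mm low, and contact while placing the pots corrected it.
- **Contact force:** the wrist force reached about 40 N when the middle pot met the floor. I backed off and set it down again at about 13 N before letting go.
- **Colour fit:** the check of the smallest pot in mid-air failed, because copper looks too much like the wood. I relied on the arm's own position for that insertion.
- **Bystanders:** I did not measure them. I never moved to touch any, and those visible in the last crop showed no obvious change.

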